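# Draw a key-cabinet rail tight with its cam lock

## Task

Join the two halves of the knock-down cabinet frame: push the loose oak rail, which has a pull on its top, square up to the fixed oak stile, dowels in the notches and headed stud in the open cam. Then turn the brass cam lock's wing clockwise until it draws the stud firmly tight and the two faces close with no gap; stop when it goes stiff, for overtightening tears the stud out. Leave the other things on the bench where they are.

Things in the scene. Friction and masses are not known exactly. Their poses are not given: they have to be found in the camera images.
- stile: fixed oak block, 170 (its x) x 80 (its y) x 40 high, screwed to the bench. Origin on the bench right under the cam's axis, z up. Mating face: the plane y = -45 mm of its frame, looking to its -y. In it, open on top: the cam's throat at x = 0 (16 wide) and dowel notches at x = -55 and +55 (16 wide, 25 deep, floor at z = 10)
- stile_face (a point): centre of the stile's mating face (stile frame 0, -45, 20 mm). Two sprung rubber buffers stand 3 mm proud of the face at x = -73 and +73 (together 1.2 N per mm), so a rail pushed up and let go rests up to 3 mm off the face until the cam draws it in
- cam: brass cam lock turning about the stile's z axis; origin = the stile's origin. On top an upright wing, 46 long (its x) x 12 thick (its y), z = 46 to 80. Open when its x axis is within 0.3 rad of the stile's x axis (it starts so). Clockwise from above (yaw falling) it draws the stud in by 10 mm per rad; it stays where it is left. Travel: 0.3 rad anticlockwise to 1.75 rad clockwise of open
- cam_grip (a point): point on the cam's axis at the height to grip the wing (z = 68), 28 mm above the stile's top. Free, the cam turns at 0.1 N m; it catches the stud head about 0.45 rad clockwise of open, then draws against the buffers and goes stiff where the faces meet, at an angle between about 0.7 and 1.5 rad. Firmly tight is about 0.4 N m at the wing (0.3 above the free turn); above 0.5 is too much
- rail: loose oak rail, 170 (its x) x 60 (its y) x 40 high, about 0.4 kg, on the bench. Origin at the centre of its underside, z up. From its mating face (its y = +30 mm) stick out along +y, at z = 20, a steel stud at x = 0 and round-ended dowels at x = -55 and +55 (10 across, 20 long). Joined, its axes are parallel to the stile's and its origin is at (0, -75, 0) mm in the stile's frame
- rail_pull (a point): middle (z = 73) of the dark steel bar pull on the rail's top, right over the rail's origin, along its x: 100 long, 14 x 14, z = 66 to 80, on two posts at x = -40 and +40; grip it across its 14 mm
- rail_face (a point): centre of the rail's mating face, where the greased stud stands (round-ended collar 12 across and 16 long, shank 6 across, ball head 12 across). The head's centre is 31 mm out, give or take 2.5 mm as the stud is screwed in, which is not known: so the cam goes tight at a different angle each time. Joined, this point meets point stile_face
- padlock: small brass padlock lying flat, body 36 x 44 x 18 mm; a bystander to be left alone; origin under its middle
- padlock_big: larger brass padlock lying flat, body 49 x 59 x 24 mm; a bystander to be left alone; origin under its middle
- mug: steel mug, 84 across and 95 high mm; a bystander to be left alone; origin under its middle
- key_tin: green tin tray with keys, 120 x 85 x 28 mm; a bystander to be left alone; origin under its middle
- driver: screwdriver with yellow handle lying flat, about 200 long mm; a bystander to be left alone; origin under its middle
- barrel: bare steel lock barrel standing upright, 30 across and 32 high mm; a bystander to be left alone; origin under its middle
- door_knob: steel door knob standing on its rose, 52 across and 56 high mm; a bystander to be left alone; origin under its middle
Mind the look-alikes: they are no part of the job. What is shaped like the stile but pink is not meant.

How it is judged:
On the way, in this order (a step that is already met when the one before it is completed fails the run):
1. the rail stands up to the stile, dowels in the notches and stud in the still open cam (y of rail_face in the frame of stile above -0.0495 m and x of rail_face in the frame of stile between -0.004 and 0.004 m and z of rail_face in the frame of stile below 0.0225 m and angle between the y axis of rail and the y axis of stile, either way round below 0.05 rad and angle between the x axis of cam and the x axis of stile, either way round below 0.35 rad), for 0.2 s.
2. the cam, turned clockwise, has drawn the stud tight and the faces have closed (y of rail_face in the frame of stile above -0.0465 m and angle between the x axis of cam and the x axis of stile, either way round above 0.5 rad and contact force between cam and rail above 15 N), for 0.2 s.
At the end, for the whole second after the job is handed in: The rail stands flat on the bench against the stile, gap under 1.5 mm, square within 0.025 rad and centred within 4 mm; the cam is turned more than 0.5 rad from open and still pulls on the stud with more than 15 N; all at rest (all of step 2 and x of rail_face in the frame of stile between -0.004 and 0.004 m and z of rail_face in the frame of stile below 0.0225 m and angle between the y axis of rail and the y axis of stile, either way round below 0.025 rad and linear speed of rail below 0.01 m/s); the robot touches nothing.
It fails at once if the cam is overtightened: more than 55 N on the stud (contact force between cam and rail above 55 N).
It fails at once if a bystander is disturbed (moved more than 20 mm) (distance of any of padlock, padlock_big, mug, key_tin, driver, barrel, door_knob from where it was at the start of the episode above 0.02 m).
It also fails if it takes over 62 s, if anything falls off the work surface, if the arm or the gripper's body presses on something with over 40 N, if the wrist force passes 120 N, or if a joint passes its speed limit or range.

## Robot

A 6-joint arm with a two-finger parallel gripper is mounted at the origin on the work surface. World frame = base frame: x ahead of the robot, y to its left, z up, the work surface at z = 0. Lengths are in m, angles in rad, forces in N, time in s.
With the tool pointing down it reaches from about 0.375 to 0.9 m from the base axis. Payload 3.1 kg.
Tool frame: the origin (TCP) lies between the finger pads; the fingertips stand manip.finger_overhang ahead of it and the grasp point (between the pads) lies 5 mm behind it (manip.finger_overhang is the distance from the TCP to the fingertips, in m); z points along the fingers, y is the line along which they close (so a half turn about z gives the same grasp; the last joint's range is limited). The gripper opens to 85 mm and grips with 20 to 120 N. Pads are 22 mm wide; open, the fingers measure 114 mm over their backs; the gripper's body (76 mm by 85 mm) begins 54 mm behind the grasp point. The pads swing forward as they close: fully open they stand 13 mm farther back than shut.
Start: joints at [1.046, 0.527, 1.433, -0, 1.181, -0.178], TCP at [0.212, 0.588, 0.245] pointing down, gripper open.
Joint ranges: [-3.08, 3.08], [-0.75, 2.2], [0.22, 2.44], [-1.43, 4.57], [0, 2.65], [-2.85, 2.85]. Speed limits (rad/s): [2.79, 2.79, 3.14, 3.14, 3.14, 3.14].

## Interface

Orientations are given as a unit quaternion [x, y, z, w].
In Python, from station import manip gives the robot as it stands.
- The arm moves only by the tool drive_tool, never from a script. Its argument "plan" is a list of rows, each a list of 7 numbers: the shift along the tool's x, y, z in m, then the turn, a rotation vector about the tool's x, y, z in degrees, then the opening, from -1 (shut) to 1 (fully open). In form: [[x, y, z, wx, wy, wz, gripper], ...]. A call has 1 to 10 rows; each row shifts and turns the commanded pose from where the row before left it, along the tool's axes as they then stand; what a row does not reach is not made up. A row lasts 1/10 s, in which the tool goes at most 50 mm and 8.59 degrees, less where a joint would pass 70% of its speed; a pose out of reach is approached as far as the arm can. A call is refused whole if a number of a shift passes 0.05 or a number of a turn 8.59, either way. A call with a gripper value outside its range is refused whole. The fingers move at their own pace and stop on an object; "newtons" is the grip in N (left out, the last holds). Time passes only in rows, so rows that do not move let the fingers close. It gives the time, the measured TCP pose, the force, the opening and the grip force at its end, in the units of the state.
- manip.sense(): the state, without advancing time (a new reading comes with each control period).
- manip.snapshot(name): name is "side" or "top"; returns a dict with "image" (420x560x3 uint8, red, green, blue), "z_map" (420x560 float32, m along the optical axis (not along the pixel's ray), 0 where there is no reading), "fov_y" (degrees; the focal length in pixels is half the picture's height over the tangent of half this angle, whatever the lens; pixels are square), "cx", "cy" (the principal point, pixels), "k1" (the pictures are not rectified: a ray, as slopes to the right and down, at radius r is drawn at 1 + k1 r^2 times it, then the intrinsics apply), "extrinsics" (4x4, takes a point from camera to world coordinates). Camera axes: x right, y up, looking along -z (the intrinsics and any distortion apply to the point x, -y, -z); pixel columns grow to the right and rows downward; lengths in m; the calibration is good to about 2 mm. A picture is of the moment at which its call begins.
- manip.sign_off(): hands the job in; it is judged then, once.
The state is a dict: "t": time; "q": joint angles; "qd": joint speeds; "tau": joint torques, N m; "tcp_pos": TCP position; "tool_rot": TCP orientation; "force": force on the tool from outside, world axes, zero at the start; "ft_torque": the same for the moment, N m; "finger_gap": opening from 0.0 (shut) to 1.0 (fully open); "gripper_force": force on a finger pad.
Only numpy, scipy, OpenCV 4.12 (cv2) and the standard library are available. Lean on these libraries where they do the work, as an engineer would, in place of code of your own. Each camera call takes 0.05 s, during which the arm holds its last target. There are 200 camera calls.

## Working session

There is one attempt and no reset: what is moved stays moved. The work goes in short steps, Python scripts to look and compute and a tool call to move; the robot and the scene stay as the last step left them, time stands still between calls to the robot, and variables do not carry over. Pictures are saved under pics/ and viewed, at most 10 in all, crops included, and the job is handed in when it is done.

Besides the shell and the picture viewer there is one more tool, called after "Emit:" as a command line: name --pt "numbers of a row" for each row, then --argument value for the rest. drive_tool: Moves the arm, as the interface text tells. Its arguments: {"type":"object","properties":{"plan":{"type":"array"},"newtons":{"type":"number"}},"required":["plan"]}

```bash
ls; mkdir -p pics; cat > h.py <<'E'
import numpy as np, cv2
from station import manip
from scipy.spatial.transform import Rotation as R
def K(s):
    h=s["image"].shape[0]; f=h/2/np.tan(np.radians(s["fov_y"])/2)
    return np.array([[f,0,s["cx"]],[0,f,s["cy"]],[0,0,1.]]), np.array([s["k1"],0,0,0,0.])
def cloud(s):
    k,d=K(s); h,w=s["z_map"].shape
    u,v=np.meshgrid(np.arange(w),np.arange(h))
    n=cv2.undistortPoints(np.stack([u,v],-1).reshape(-1,1,2).astype(np.float64),k,d).reshape(h,w,2)
    z=s["z_map"]; p=np.stack([n[...,0]*z,-n[...,1]*z,-z],-1)
    E=np.array(s["extrinsics"]); return p@E[:3,:3].T+E[:3,3]
def snap(n,fn):
    s=manip.snapshot(n); cv2.imwrite(f"pics/{fn}.png",s["image"][...,::-1]); 
    np.savez(f"pics/{fn}.npz",**s); return s
E
python3 - <<'E'
from h import *
for n in("side","top"):
    s=snap(n,n+"0"); print(n,s["fov_y"],s["k1"],np.round(s["extrinsics"],3).tolist(),(s["z_map"]>0).mean())
st=manip.sense(); print(st); print(manip.finger_overhang)
E
```

```text
pics
side 57.175799711049336 -0.0999730268022561 [[-0.958, 0.195, -0.211, 0.361], [-0.287, -0.652, 0.702, 0.646], [-0.001, 0.733, 0.681, 0.705], [0.0, 0.0, 0.0, 1.0]] 0.9962925170068028
top 55.90716512126116 0.01645848185486997 [[0.003, 0.999, -0.039, 0.508], [-1.0, 0.004, 0.017, -0.004], [0.017, 0.039, 0.999, 0.945], [0.0, 0.0, 0.0, 1.0]] 0.996109693877551
{'t': 0.1, 'q': array([ 1.04549393e+00,  5.28380202e-01,  1.43378049e+00,  2.80069363e-05,
        1.18138707e+00, -1.78503544e-01]), 'qd': array([ 0.00072873, -0.00150293, -0.00375852, -0.0001755 ,  0.00090363,
       -0.00100901]), 'tau': array([-3.28943861e-05, -4.43304169e+01, -1.78586054e+01, -2.10182689e-04,
        3.85441774e-03,  2.59466117e-05]), 'tcp_pos': array([0.21208494, 0.58726268, 0.24442513]), 'tool_rot': array([ 1.72536956e-01,  9.85002560e-01, -9.13183948e-04, -3.49104116e-04]), 'force': array([-0.50857026, -0.84759909,  0.20013235]), 'ft_torque': array([-0.02259472, -0.04482847,  0.00754469]), 'gripper_force': 0.0, 'finger_gap': 0.9966096151830826}
0.014
```

View pics/top0.png

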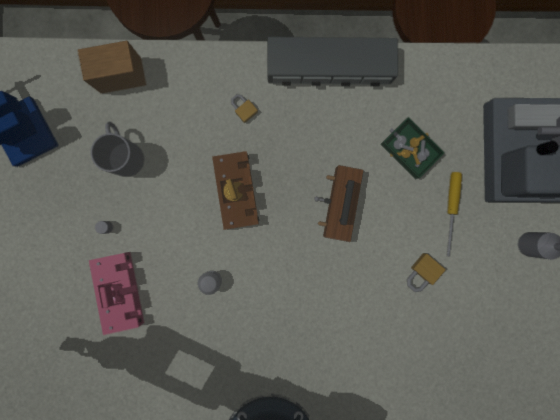

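View pics/side0.png

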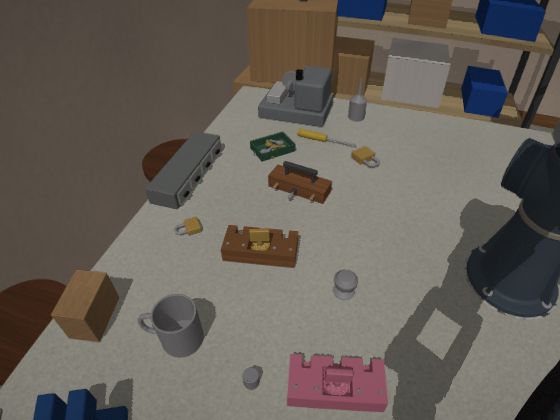

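The top view shows the oak stile at (236,190) with its brass wing at (233,190), notches facing right. The oak rail is at (344,203), with its stud and dowels pointing left and its dark pull at (349,203). The side view has the stile at (260,245) and the rail at (300,183).
Look-alikes: the pink stile at top (117,293) isn't meant. The wood block (110,67) and grey box (333,60) aren't either. I choose the oak pair and will check it in one close crop.

```bash
cat > m.py <<'E'
from h import *
import sys
def cl(fn):
    s=dict(np.load(f"pics/{fn}.npz")); return s["image"],cloud(s)
def rect(P): 
    (c,(w,h),a)=cv2.minAreaRect((P[:,:2]*1000).astype(np.float32)); b=cv2.boxPoints((c,(w,h),a))
    e=[b[1]-b[0],b[2]-b[1]]; l=max(e,key=np.linalg.norm); an=np.degrees(np.arctan2(l[1],l[0]))%180
    return np.round(c,1).tolist(),round(w,1),round(h,1),round(an,2)
def seg(fn,cx,cy,zlo,zhi,rad):
    im,P=cl(fn); m=(P[...,2]>zlo)&(P[...,2]<zhi)&(np.hypot(P[...,0]-cx,P[...,1]-cy)<rad)
    n,l,st,_=cv2.connectedComponentsWithStats(m.astype(np.uint8)); 
    if n<2: return None
    k=1+np.argmax(st[1:,4]); Q=P[l==k]; return len(Q),round(float(np.median(Q[:,2])),4),rect(Q)
E
python3 - <<'E'
from m import *
im,P=cl("top0")
for n,(u,v) in dict(stile=(236,190),wing=(233,190),rail=(335,203),pull=(349,203)).items(): print(n,P[v,u].round(4))
s=P[190,233]; r=P[203,349]
for fn in("top0","side0"):
    print(fn)
    print(" table",np.median(P[250:280,300:360,2]))
    print(" wing",seg(fn,s[0],s[1],.055,.09,.05)); print(" stile top",seg(fn,s[0],s[1],.034,.046,.12))
    print(" pull",seg(fn,r[0],r[1],.055,.09,.08)); print(" rail top",seg(fn,r[0],r[1],.034,.046,.12))
a=im[140:260,200:400]; b=dict(np.load("pics/side0.npz"))["image"][150:280,200:350]
a=cv2.resize(a,(800,480),interpolation=cv2.INTER_CUBIC);cv2.imwrite("pics/crop.png",a[...,::-1])
E
```

```text
stile [0.5828 0.0804 0.0372]
wing [0.5794 0.0831 0.0792]
rail [ 0.5537 -0.1468  0.0413]
pull [ 0.5519 -0.1713  0.0805]
top0
 table 0.00042024837706572393
 wing (126, 0.0803, ([581.8, 87.5], 45.6, 11.7, np.float32(18.65)))
 stile top (1892, 0.0407, ([582.8, 83.0], 170.0, 80.1, np.float32(9.43)))
 pull (309, 0.0798, ([554.1, -167.7], 14.4, 99.7, np.float32(169.47)))
 rail top (1615, 0.0405, ([554.1, -167.6], 60.6, 170.3, np.float32(169.38)))
side0
 table 0.00042024837706572393
 wing (223, 0.0734, ([581.2, 88.6], 45.9, 14.3, np.float32(23.61)))
 stile top (1436, 0.0402, ([583.3, 81.1], 170.9, 84.1, np.float32(9.53)))
 pull (248, 0.0778, ([552.8, -168.0], 19.1, 98.9, np.float32(169.71)))
 rail top (864, 0.0403, ([553.1, -168.0], 65.5, 170.7, np.float32(170.43)))
```

View pics/crop.png

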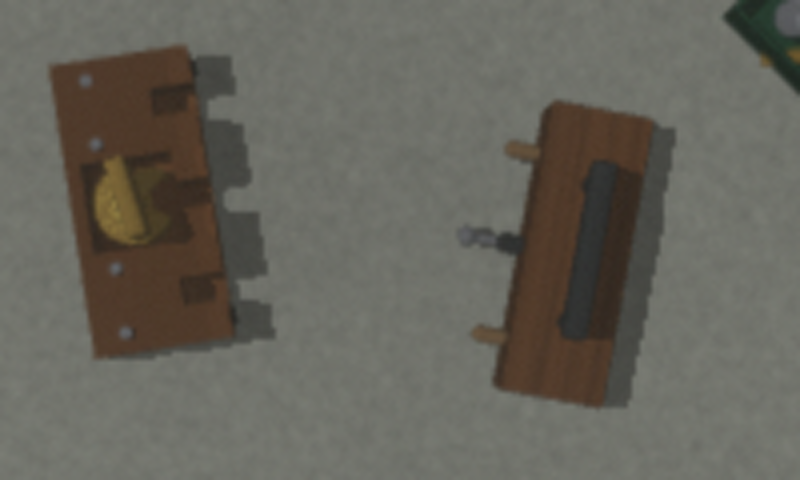

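The crop confirms the oak stile with its brass wing (120,190) and the oak rail with stud (465,237), dowels and dark pull (588,250). I'll reach for the pull.

```bash
cat > go.py <<'E'
from h import *
import sys
# usage: go.py x y z(mm, TCP) toolx_yaw(deg)
s=manip.sense(); x,y,z,a=map(float,sys.argv[1:5])
r=R.from_quat(s["tool_rot"]); t=np.array([x,y,z])
M=np.radians(a); T=R.from_matrix(np.array([[np.cos(M),np.sin(M),0],[np.sin(M),-np.cos(M),0],[0,0,-1]]))
d=r.inv().apply(t-s["tcp_pos"]*1000)
print("t",round(s["t"],2),"tcp",(s["tcp_pos"]*1000).round(1),"d_tool mm",d.round(1),"rot deg",np.degrees((r.inv()*T).as_rotvec()).round(2),"d if rotated first",(T.inv().apply(t-s["tcp_pos"]*1000)).round(1),"F",s["force"].round(1),s["ft_torque"].round(2),"gap",round(s["finger_gap"],3))
E
python3 go.py 554 -168 245 169.4
```

```text
t 0.1 tcp [212.1 587.3 244.4] d_tool mm [-5.783e+02 -5.941e+02  3.000e-01] rot deg [-0.11 -0.03 -9.27] d if rotated first [-4.750e+02 -6.795e+02 -6.000e-01] F [-0.5 -0.8  0.2] [-0.02 -0.04  0.01] gap 0.997
```

Emit:
drive_tool --pt "-0.029 -0.0297 0 0 0 0 1" --pt "-0.029 -0.0297 0 0 0 0 1" --pt "-0.029 -0.0297 0 0 0 0 1" --pt "-0.029 -0.0297 0 0 0 0 1" --pt "-0.029 -0.0297 0 0 0 0 1" --pt "-0.029 -0.0297 0 0 0 0 1" --pt "-0.029 -0.0297 0 0 0 0 1" --pt "-0.029 -0.0297 0 0 0 0 1" --pt "-0.029 -0.0297 0 0 0 0 1" --pt "-0.029 -0.0297 0 0 0 0 1"

```text
t: 1.1
tcp_pos: [0.3844, 0.2083, 0.2452]
tool_rot: [0.172, 0.985, -0.0, -0.0]
force: [1.2, -1.1, 0.8]
finger_gap: 1.006
gripper_force: 0.0
```

Emit:
drive_tool --pt "-0.029 -0.0297 0 0 0 0 1" --pt "-0.029 -0.0297 0 0 0 0 1" --pt "-0.029 -0.0297 0 0 0 0 1" --pt "-0.029 -0.0297 0 0 0 0 1" --pt "-0.029 -0.0297 0 0 0 0 1" --pt "-0.029 -0.0297 0 0 0 0 1" --pt "-0.029 -0.0297 0 0 0 0 1" --pt "-0.029 -0.0297 0 0 0 0 1" --pt "0 0 0 0 0 -8.5 1" --pt "0 0 0 0 0 -0.8 1"

```text
t: 2.1
tcp_pos: [0.5216, -0.0935, 0.2447]
tool_rot: [0.093, 0.996, 0.0, -0.001]
force: [0.2, -0.3, -0.9]
finger_gap: 1.0
gripper_force: 0.0
```

```bash
python3 go.py 554 -168 120 169.4
```

```text
t 2.1 tcp [521.6 -93.5 244.7] d_tool mm [-45.8 -67.2 124.6] rot deg [ 0.02 -0.07 -0.07] d if rotated first [-45.6 -67.2 124.7] F [ 0.2 -0.3 -0.9] [-0.02 -0.02 -0.01] gap 1.0
```

Emit:
drive_tool --pt "-0.0152 -0.0224 0.0267 0 0 0 1" --pt "-0.0152 -0.0224 0.03 0 0 0 1" --pt "-0.0152 -0.0224 0.03 0 0 0 1" --pt "0 0 0.03 0 0 0 1" --pt "0 0 0.03 0 0 0 1" --pt "0 0 0.02 0 0 0 1" --pt "0 0 0.01 0 0 0 1" --pt "0 0 0 0 0 0 1"

```text
t: 2.9
tcp_pos: [0.553, -0.1656, 0.0674]
tool_rot: [0.092, 0.996, 0.001, -0.002]
force: [0.1, 0.0, -0.6]
finger_gap: 0.998
gripper_force: 0.0
```

```bash
python3 go.py 554 -168 68 169.4
```

```text
t 2.9 tcp [ 553.  -165.6   67.4] d_tool mm [-1.4 -2.2 -0.6] rot deg [ 0.06 -0.2   0.01] d if rotated first [-1.4 -2.2 -0.6] F [ 0.1  0.  -0.6] [ 0.04 -0.02  0.04] gap 0.998
```

Emit:
drive_tool --pt "-0.0014 -0.0022 -0.0005 0 -0.2 0 1" --pt "0 0 0 0 0 0 -1" --pt "0 0 0 0 0 0 -1" --pt "0 0 0 0 0 0 -1" --pt "0 0 0 0 0 0 -1" --pt "0 0 0 0 0 0 -1" --pt "0 0 0 0 0 0 -1" --pt "0 0 0 0 0 0 -1" --newtons 60

```text
t: 3.7
tcp_pos: [0.5552, -0.1689, 0.0694]
tool_rot: [0.092, 0.996, 0.0, 0.002]
force: [-0.0, 2.5, 4.8]
finger_gap: 0.154
gripper_force: 59.4
```

```bash
python3 go.py 554 -168 68 169.4
```

```text
t 3.7 tcp [ 555.2 -168.9   69.4] d_tool mm [1.4 0.6 1.4] rot deg [0.02 0.21 0.03] d if rotated first [1.4 0.6 1.4] F [-0.   2.5  4.8] [ 0.35 -0.07 -0.01] gap 0.154
```

```bash
python3 go.py 604.4 -41.5 72.5 189.43
```

```text
t 3.7 tcp [ 555.2 -168.9   69.4] d_tool mm [-25.  134.2  -2.9] rot deg [-1.0e-02  2.2e-01 -2.0e+01] d if rotated first [-69.4 117.6  -3.1] F [-0.   2.5  4.8] [ 0.35 -0.07 -0.01] gap 0.154
```

Emit:
drive_tool --pt "0 0 -0.002 0 0 0 -1" --pt "0 0 -0.002 0 0 0 -1" --pt "0 0 0 0 0 -4 -1" --pt "0 0 0 0 0 -4 -1" --pt "0 0 0 0 0 -4 -1" --pt "0 0 0 0 0 -4 -1" --pt "0 0 0 0 0 -4 -1" --pt "0 0 0 0 0 0 -1"

```text
t: 4.5
tcp_pos: [0.5544, -0.1692, 0.0723]
tool_rot: [-0.082, 0.997, -0.0, 0.001]
force: [0.2, -0.4, -4.7]
finger_gap: 0.155
gripper_force: 58.5
```

Emit:
drive_tool --pt "-0.005 0.0084 0 0 0 0 -1" --pt "-0.01 0.0168 0 0 0 0 -1" --pt "-0.01 0.0168 0 0 0 0 -1" --pt "-0.01 0.0168 0 0 0 0 -1" --pt "-0.01 0.0168 0 0 0 0 -1" --pt "-0.01 0.0168 0 0 0 0 -1" --pt "-0.01 0.0168 0 0 0 0 -1" --pt "-0.0044 0.0084 0 0 0 0 -1" --pt "0 0 0 0 0 0 -1" --pt "0 0 0 0 0 0 -1"

```text
t: 5.5
tcp_pos: [0.6039, -0.042, 0.073]
tool_rot: [-0.082, 0.997, -0.001, 0.001]
force: [-0.3, -0.7, -5.4]
finger_gap: 0.147
gripper_force: 58.7
```

```bash
cat > rel.py <<'E'
from m import *
import sys
fn=sys.argv[1]
n=sys.argv[2]
s=snap(n,fn)
S=(582.9,82.0)
im,P=cl(fn)
def top(c,rad,lo=.034,hi=.052):
    m=(P[...,2]>lo)&(P[...,2]<hi)&(np.hypot(P[...,0]-c[0]/1e3,P[...,1]-c[1]/1e3)<rad)
    k,l,st,_=cv2.connectedComponentsWithStats(m.astype(np.uint8)); j=1+np.argmax(st[1:,4]); Q=P[l==j]; return len(Q),Q[:,2].mean().round(4),rect(Q)
a=np.radians(9.43); y=np.array([-np.sin(a),np.cos(a)]); x=np.array([np.cos(a),np.sin(a)])
print("t",s and manip.sense()["t"],"stile",top(S,.12))
if len(sys.argv)>3:
    c=(float(sys.argv[3]),float(sys.argv[4])); t=top(c,.1); o=(np.array(t[2][0])-(582.0,87.9)) ; print("rail",t,"rel xy",o@x,o@y)
E
python3 go.py 604.4 -41.5 72.5 189.43; python3 rel.py top1 top 604 -41; python3 rel.py side1 side 604 -41
```

```text
t 5.5 tcp [603.9 -42.   73. ] d_tool mm [-0.6  0.4  0.5] rot deg [-0.08  0.14  0.02] d if rotated first [-0.6  0.4  0.5] F [-0.3 -0.7 -5.4] [ 0.01 -0.01  0.02] gap 0.147
t 5.55 stile (1361, np.float64(0.0406), ([583.1, 83.0], 170.4, 80.1, np.float32(9.52)))
rail (50, np.float64(0.0442), ([575.1, -66.3], 18.3, 16.4, np.float32(89.19))) rel xy -32.071271616397986 -150.98570639933843
t 5.6 stile (1494, np.float64(0.0401), ([583.0, 81.9], 170.8, 84.0, np.float32(9.97)))
rail (1090, np.float64(0.0433), ([601.9, -42.2], 170.1, 64.9, np.float32(10.15))) rel xy -1.684828734409436 -131.60236073921968
```

Emit:
drive_tool --pt "-0.0006 0 0.0025 0 0 0 -1" --pt "0 0.005 0 0 0 0 -1" --pt "0 0.005 0 0 0 0 -1" --pt "0 0.005 0 0 0 0 -1" --pt "0 0.005 0 0 0 0 -1" --pt "0 0.005 0 0 0 0 -1" --pt "0 0.005 0 0 0 0 -1" --pt "0 0 0 0 0 0 -1"

```text
t: 6.4
tcp_pos: [0.5996, -0.0112, 0.0707]
tool_rot: [-0.083, 0.997, -0.0, 0.001]
force: [-0.1, 0.1, -4.9]
finger_gap: 0.149
gripper_force: 58.7
```

```bash
python3 rel.py side2 side 597 -11; python3 go.py 594.3 12.9 72.5 189.43; python3 - <<'E'
from h import *
s=dict(np.load("pics/side2.npz"))["image"][180:290,190:350]; cv2.imwrite("pics/s2.png",cv2.resize(s,(800,550),interpolation=3)[...,::-1])
E
```

```text
t 6.45 stile (1498, np.float64(0.04), ([582.9, 81.9], 170.7, 84.6, np.float32(9.78)))
rail (1099, np.float64(0.0413), ([597.6, -10.6], 170.6, 64.8, np.float32(10.42))) rel xy -0.7492974768847329 -99.72486426810084
t 6.45 tcp [599.8 -11.7  70.7] d_tool mm [ 1.4 25.1 -1.9] rot deg [-0.07  0.18  0.05] d if rotated first [ 1.4 25.1 -1.8] F [ 0.2 -0.4 -5.8] [-0.04 -0.05 -0.02] gap 0.148
```

View pics/s2.png

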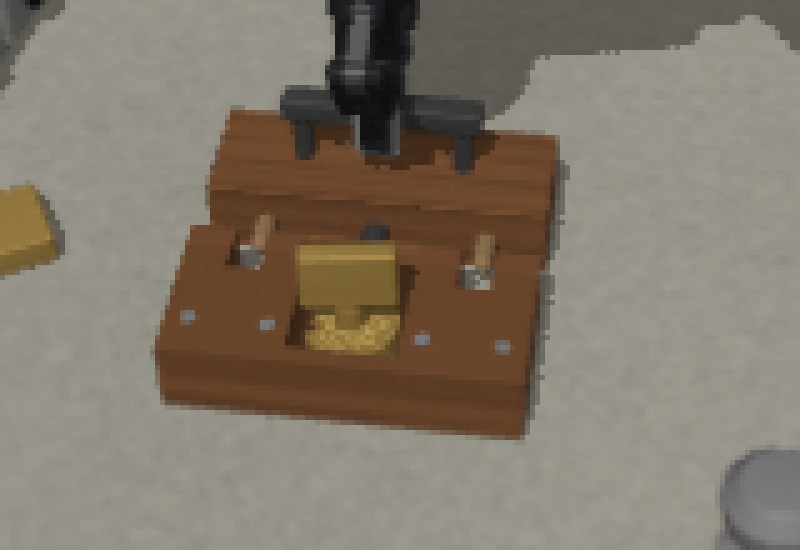

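The side crop shows both dowels lined up with their notches, at (250,255) and (478,275), and the stud heading into the throat (375,235). I'll push on.

Emit:
drive_tool --pt "0 0.005 0 0 0 0 -1" --pt "0 0.005 0 0 0 0 -1" --pt "0 0.005 0 0 0 0 -1" --pt "0 0.003 0 0 0 0 -1" --pt "0 0.002 0 0 0 0 -1" --pt "0 0 0 0 0 0 -1"

```text
t: 7.05
tcp_pos: [0.5966, 0.0079, 0.0706]
tool_rot: [-0.082, 0.997, -0.0, 0.002]
force: [0.1, -0.6, -4.8]
finger_gap: 0.148
gripper_force: 58.7
```

```bash
python3 rel.py side3 side 593 10; python3 go.py 594.3 12.9 72.5 189.43
```

```text
t 7.1 stile (2572, np.float64(0.0406), ([588.2, 49.6], 170.8, 149.7, np.float32(9.43)))
rail (1883, np.float64(0.041), ([589.4, 40.6], 170.4, 131.3, np.float32(9.57))) rel xy -0.44975045186160134 -47.873246438183514
t 7.1 tcp [596.7   7.7  70.7] d_tool mm [ 1.5  5.6 -1.9] rot deg [-0.08  0.19  0.02] d if rotated first [ 1.5  5.6 -1.8] F [-0.1 -0.3 -5.1] [-0.05 -0.01  0.03] gap 0.15
```

Emit:
drive_tool --pt "0 0.001 0.0005 0 0 0 -1" --pt "0 0.001 0 0 0 0 -1" --pt "0 0.001 0 0 0 0 -1" --pt "0 0 0 0 0 0 -1"

```text
t: 7.5
tcp_pos: [0.5962, 0.0105, 0.0701]
tool_rot: [-0.082, 0.997, -0.001, 0.002]
force: [0.1, -0.2, -5.5]
finger_gap: 0.15
gripper_force: 58.7
```

Emit:
drive_tool --pt "0 0.001 0.0005 0 0 0 -1" --pt "0 0.001 0 0 0 0 -1" --pt "0 0 0 0 0 0 -1"

```text
t: 7.8
tcp_pos: [0.5961, 0.0122, 0.0697]
tool_rot: [-0.082, 0.997, -0.001, 0.002]
force: [-0.4, -2.4, -4.5]
finger_gap: 0.15
gripper_force: 58.8
```

Emit:
drive_tool --pt "0 0.0005 0.0005 0 0 0 -1" --pt "0 0 0.0005 0 0 0 -1" --pt "0 0 0.0005 0 0 0 -1" --pt "0 0 0 0 0 0 -1" --pt "0 0 0 0 0 0 -1"

```text
t: 8.3
tcp_pos: [0.5961, 0.0127, 0.0693]
tool_rot: [-0.082, 0.997, -0.001, 0.002]
force: [-3.9, -2.8, 6.4]
finger_gap: 0.149
gripper_force: 60.2
```

```bash
python3 go.py 594.3 13.9 72.5 189.43;python3 rel.py side4 side 593 10
```

```text
t 8.3 tcp [596.1  12.7  69.3] d_tool mm [ 1.5  1.5 -3.2] rot deg [-0.11  0.24  0.01] d if rotated first [ 1.5  1.5 -3.2] F [-3.9 -2.8  6.4] [-0.59  0.33  0.01] gap 0.149
t 8.35 stile (2527, np.float64(0.0402), ([588.0, 52.9], 170.9, 143.1, np.float32(9.37)))
rail (1736, np.float64(0.0404), ([589.6, 43.3], 170.8, 124.6, np.float32(9.16))) rel xy 0.18992162103327903 -45.24250136517504
```

Emit:
drive_tool --pt "0 0 0 0 0 0 0" --pt "0 0 0 0 0 0 0" --pt "0 0 0 0 0 0 0" --pt "0 0 0 0 0 0 0" --pt "0 0 -0.02 0 0 0 0" --pt "0 0 -0.04 0 0 0 0" --pt "0 0 -0.04 0 0 0 0" --pt "0 0 -0.04 0 0 0 0" --pt "0 0 0 0 0 0 0"

```text
t: 9.25
tcp_pos: [0.5992, 0.0128, 0.2142]
tool_rot: [-0.082, 0.997, -0.002, 0.008]
force: [0.5, 0.2, 0.7]
finger_gap: 0.497
gripper_force: 0.0
```

```bash
python3 rel.py side5 side 593 10; python3 - <<'E'
from m import *
fn="side5"
print("wing",seg(fn,.582,.088,.055,.09,.05)); print("pull",seg(fn,.594,.014,.055,.09,.08))
E
python3 go.py 582 87.9 200 198.65
```

```text
t 9.3 stile (2556, np.float64(0.0402), ([587.9, 53.2], 170.7, 142.3, np.float32(9.49)))
rail (1826, np.float64(0.0404), ([589.3, 42.8], 171.2, 125.9, np.float32(10.04))) rel xy -0.18794558559949603 -45.6865918673833
wing (221, 0.0739, ([581.7, 87.6], 45.8, 15.1, np.float32(20.51)))
pull (322, 0.0784, ([594.2, 12.0], 99.2, 18.8, np.float32(8.56)))
t 9.3 tcp [597.3  13.  211.4] d_tool mm [ 2.9 76.4 11.1] rot deg [-0.24  0.58 -9.21] d if rotated first [-9.4 75.9 11.4] F [ 0.1  0.4 -0.4] [-0.02  0.03 -0.  ] gap 0.501
```

Emit:
drive_tool --pt "0 0 0 -0.2 0.5 -4.6 0" --pt "0 0 0 0 0 -4.6 0" --pt "-0.0031 0.0253 0 0 0 0 0" --pt "-0.0031 0.0253 0 0 0 0 0" --pt "-0.0031 0.0253 0.01 0 0 0 0" --pt "0 0 0.03 0 0 0 0" --pt "0 0 0.03 0 0 0 0" --pt "0 0 0 0 0 0 0" --pt "0 0 0 0 0 0 0"

```text
t: 10.2
tcp_pos: [0.5786, 0.0881, 0.1371]
tool_rot: [-0.162, 0.987, 0.001, -0.004]
force: [-0.5, 0.5, 0.6]
finger_gap: 0.501
gripper_force: 0.0
```

```bash
python3 go.py 582 87.9 63 198.65; python3 -c "
from h import *
s=snap('side','side6');cv2.imwrite('pics/s6.png',cv2.resize(s['image'][150:290,180:340],(640,560),interpolation=3)[...,::-1])"
```

```text
t 10.2 tcp [578.6  88.1 137.1] d_tool mm [-3.8 -1.6 74. ] rot deg [ 0.23 -0.48 -0.02] d if rotated first [-3.2 -1.3 74.1] F [-0.5  0.5  0.6] [ 0.03 -0.07  0.01] gap 0.501
```

View pics/s6.png

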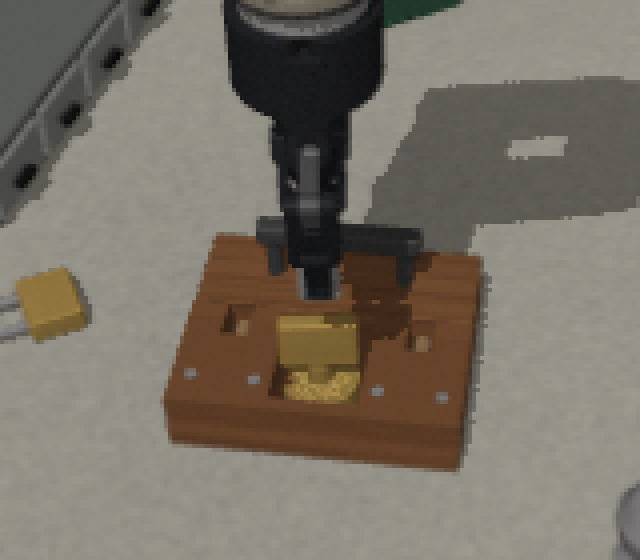

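The crop shows the rail up against the stile, dowels seated at (240,325) and (422,342), and the gripper above the wing (318,340). I'll descend and grip it.

Emit:
drive_tool --pt "-0.0032 -0.0013 0.02 0.2 -0.5 0 0" --pt "0 0 0.025 0 0 0 0" --pt "0 0 0.02 0 0 0 0" --pt "0 0 0.009 0 0 0 0" --pt "0 0 0 0 0 0 0" --pt "0 0 0 0 0 0 0" --pt "0 0 0 0 0 0 0"

```text
t: 10.95
tcp_pos: [0.5841, 0.0878, 0.0657]
tool_rot: [-0.162, 0.987, -0.0, 0.003]
force: [-0.4, 0.5, 0.1]
finger_gap: 0.5
gripper_force: 0.0
```

```bash
python3 go.py 582 87.9 63 198.65
```

```text
t 10.95 tcp [584.1  87.8  65.7] d_tool mm [2.  0.8 2.7] rot deg [-0.1   0.35 -0.02] d if rotated first [2.  0.8 2.7] F [-0.4  0.5  0.1] [-0.01  0.02 -0.04] gap 0.5
```

Emit:
drive_tool --pt "0.002 0.0008 0.0025 -0.1 0.3 0 0" --pt "0 0 0 0 0 0 0" --pt "0 0 0 0 0 0 -1" --pt "0 0 0 0 0 0 -1" --pt "0 0 0 0 0 0 -1" --pt "0 0 0 0 0 0 -1" --pt "0 0 0 0 0 0 -1" --newtons 80

```text
t: 11.65
tcp_pos: [0.5813, 0.0871, 0.0621]
tool_rot: [-0.162, 0.987, -0.0, -0.001]
force: [0.2, -5.5, 2.2]
finger_gap: 0.124
gripper_force: 78.4
```

```bash
python3 go.py 582 87.9 63 198.65
```

```text
t 11.65 tcp [581.3  87.1  62.1] d_tool mm [-1.   0.6 -0.9] rot deg [-0.02 -0.08 -0.01] d if rotated first [-1.   0.6 -0.9] F [ 0.2 -5.5  2.2] [-0.81  0.06 -0.02] gap 0.124
```

Emit:
drive_tool --pt "0 -0.0005 0 0 0 2 -1" --pt "0 0 0 0 0 4 -1" --pt "0 0 0 0 0 4 -1" --pt "0 0 0 0 0 4 -1" --pt "0 0 0 0 0 4 -1" --pt "0 0 0 0 0 2 -1" --pt "0 0 0 0 0 0 -1"

```text
t: 12.35
tcp_pos: [0.5812, 0.0875, 0.0621]
tool_rot: [0.012, 1.0, 0.0, -0.001]
force: [0.3, -2.9, 3.6]
finger_gap: 0.129
gripper_force: 78.5
```

```bash
python3 go.py 582 87.9 63 189.43
```

```text
t 12.35 tcp [581.2  87.5  62.1] d_tool mm [-0.8  0.4 -0.9] rot deg [  0.04  -0.08 -10.82] d if rotated first [-0.9  0.2 -0.9] F [ 0.3 -2.9  3.6] [-0.3   0.11 -0.1 ] gap 0.129
```

Emit:
drive_tool --pt "0 0 0 0 0 3 -1" --pt "0 0 0 0 0 3 -1" --pt "0 0 0 0 0 3 -1"

```text
t: 12.65
tcp_pos: [0.5812, 0.0878, 0.0621]
tool_rot: [0.091, 0.996, 0.0, -0.001]
force: [0.3, -1.5, 4.0]
finger_gap: 0.13
gripper_force: 78.5
```

```bash
python3 go.py 582 87.9 63 189.43
```

```text
t 12.65 tcp [581.2  87.8  62.1] d_tool mm [-0.7  0.3 -0.9] rot deg [  0.04  -0.08 -19.86] d if rotated first [-0.8  0.  -0.9] F [ 0.3 -1.5  4. ] [-0.06  0.04  0.1 ] gap 0.13
```

Emit:
drive_tool --pt "0 0 0 0 0 3 -1" --pt "0 0 0 0 0 3 -1" --pt "0 0 0 0 0 2 -1"

```text
t: 12.95
tcp_pos: [0.5813, 0.088, 0.0621]
tool_rot: [0.16, 0.987, 0.0, -0.001]
force: [-0.1, -0.6, 2.8]
finger_gap: 0.13
gripper_force: 78.5
```

```bash
python3 go.py 582 87.9 63 189.43
```

```text
t 12.95 tcp [581.3  88.   62.1] d_tool mm [-0.7  0.2 -0.9] rot deg [  0.06  -0.07 -27.84] d if rotated first [-0.7 -0.2 -0.9] F [-0.1 -0.6  2.8] [0.08 0.07 0.09] gap 0.13
```

Emit:
drive_tool --pt "0 0 0 0 0 2 -1" --pt "0 0 0 0 0 2 -1" --pt "0 0 0 0 0 2 -1"

```text
t: 13.25
tcp_pos: [0.5813, 0.0881, 0.0621]
tool_rot: [0.211, 0.977, 0.001, -0.001]
force: [0.9, 0.0, 2.9]
finger_gap: 0.132
gripper_force: 78.5
```

```bash
python3 go.py 582 87.9 63 189.43
```

```text
t 13.25 tcp [581.3  88.1  62.1] d_tool mm [-0.7  0.1 -0.9] rot deg [  0.07  -0.06 -33.83] d if rotated first [-0.6 -0.3 -0.9] F [0.9 0.  2.9] [ 0.07 -0.02  0.11] gap 0.132
```

Emit:
drive_tool --pt "0 0 0 0 0 2 -1" --pt "0 0 0 0 0 2 -1"

```text
t: 13.45
tcp_pos: [0.5814, 0.0882, 0.0621]
tool_rot: [0.245, 0.969, 0.001, -0.001]
force: [0.3, -0.1, 2.7]
finger_gap: 0.131
gripper_force: 78.5
```

```bash
python3 go.py 582 87.9 63 189.43
```

```text
t 13.45 tcp [581.4  88.2  62.1] d_tool mm [-0.7  0.  -0.9] rot deg [  0.07  -0.06 -37.82] d if rotated first [-0.5 -0.4 -0.9] F [ 0.3 -0.1  2.7] [ 0.11 -0.05  0.08] gap 0.131
```

Emit:
drive_tool --pt "0 0 0 0 0 1.5 -1" --pt "0 0 0 0 0 1.5 -1"

```text
t: 13.65
tcp_pos: [0.5814, 0.0882, 0.0621]
tool_rot: [0.271, 0.963, 0.001, -0.001]
force: [0.1, 2.6, 4.3]
finger_gap: 0.128
gripper_force: 78.6
```

```bash
python3 go.py 582 87.9 63 189.43
```

```text
t 13.65 tcp [581.4  88.2  62.1] d_tool mm [-0.7  0.  -0.9] rot deg [  0.08  -0.06 -40.87] d if rotated first [-0.5 -0.4 -0.9] F [0.1 2.6 4.3] [ 0.44 -0.05  0.15] gap 0.128
```

Emit:
drive_tool --pt "0 0 0 0 0 1.5 -1" --pt "0 0 0 0 0 1.5 -1"

```text
t: 13.85
tcp_pos: [0.5815, 0.0882, 0.0621]
tool_rot: [0.296, 0.955, 0.001, -0.001]
force: [0.8, 5.4, 5.0]
finger_gap: 0.129
gripper_force: 78.8
```

```bash
python3 go.py 582 87.9 63 189.43
```

```text
t 13.85 tcp [581.5  88.2  62.1] d_tool mm [-0.6  0.  -0.9] rot deg [  0.08  -0.05 -43.92] d if rotated first [-0.4 -0.4 -0.9] F [0.8 5.4 5. ] [ 0.76 -0.1   0.12] gap 0.129
```

Emit:
drive_tool --pt "0 0 0 0 0 1 -1" --pt "0 0 0 0 0 1 -1"

```text
t: 14.05
tcp_pos: [0.5815, 0.0883, 0.0621]
tool_rot: [0.313, 0.95, 0.001, -0.001]
force: [0.6, 4.8, 4.6]
finger_gap: 0.129
gripper_force: 78.8
```

```bash
python3 go.py 582 87.9 63 189.43; python3 rel.py side7 side 593 10
```

```text
t 14.05 tcp [581.5  88.3  62.1] d_tool mm [-0.6 -0.  -0.9] rot deg [  0.08  -0.05 -45.9 ] d if rotated first [-0.4 -0.4 -0.9] F [0.6 4.8 4.6] [ 0.81 -0.19  0.11] gap 0.129
t 14.1 stile (1823, np.float64(0.04), ([587.6, 53.7], 170.4, 141.2, np.float32(9.54)))
rail (792, np.float64(0.0404), ([541.1, 34.8], 72.3, 124.7, np.float32(99.44))) rel xy -49.04733538665611 -45.68127506395668
```

Emit:
drive_tool --pt "0 0 0 0 0 1 -1" --pt "0 0 0 0 0 1 -1"

```text
t: 14.3
tcp_pos: [0.5816, 0.0883, 0.0621]
tool_rot: [0.329, 0.944, 0.001, -0.0]
force: [1.0, 4.6, 4.7]
finger_gap: 0.125
gripper_force: 78.8
```

```bash
python3 go.py 582 87.9 63 189.43
```

```text
t 14.3 tcp [581.6  88.3  62.1] d_tool mm [-0.6 -0.1 -0.9] rot deg [  0.08  -0.05 -47.89] d if rotated first [-0.4 -0.5 -0.9] F [1.  4.6 4.7] [ 0.84 -0.2   0.13] gap 0.125
```

Emit:
drive_tool --pt "0 0 0 0 0 1 -1" --pt "0 0 0 0 0 1 -1"

```text
t: 14.5
tcp_pos: [0.5816, 0.0883, 0.0621]
tool_rot: [0.346, 0.938, 0.001, -0.0]
force: [1.0, 5.4, 5.1]
finger_gap: 0.126
gripper_force: 78.8
```

```bash
python3 go.py 582 87.9 63 189.43
```

```text
t 14.5 tcp [581.6  88.3  62.1] d_tool mm [-0.6 -0.1 -0.9] rot deg [  0.09  -0.05 -49.89] d if rotated first [-0.3 -0.5 -0.9] F [1.  5.4 5.1] [ 0.87 -0.16  0.17] gap 0.126
```

Emit:
drive_tool --pt "0 0 0 0 0 1 -1" --pt "0 0 0 0 0 1 -1"

```text
t: 14.7
tcp_pos: [0.5816, 0.0884, 0.0621]
tool_rot: [0.362, 0.932, 0.001, -0.0]
force: [1.7, 5.2, 4.5]
finger_gap: 0.131
gripper_force: 78.8
```

```bash
python3 go.py 582 87.9 63 189.43
```

```text
t 14.7 tcp [581.6  88.4  62.1] d_tool mm [-0.6 -0.1 -0.9] rot deg [ 9.000e-02 -4.000e-02 -5.189e+01] d if rotated first [-0.3 -0.6 -0.9] F [1.7 5.2 4.5] [ 0.85 -0.24  0.17] gap 0.131
```

Emit:
drive_tool --pt "0 0 0 0 0 1 -1" --pt "0 0 0 0 0 1 -1"

```text
t: 14.9
tcp_pos: [0.5817, 0.0884, 0.0621]
tool_rot: [0.378, 0.926, 0.001, -0.0]
force: [0.2, 5.3, 4.9]
finger_gap: 0.129
gripper_force: 78.8
```

```bash
python3 go.py 582 87.9 63 189.43
```

```text
t 14.9 tcp [581.7  88.4  62.1] d_tool mm [-0.6 -0.1 -0.9] rot deg [ 9.000e-02 -4.000e-02 -5.389e+01] d if rotated first [-0.2 -0.6 -0.9] F [0.2 5.3 4.9] [ 0.95 -0.2   0.2 ] gap 0.129
```

Emit:
drive_tool --pt "0 0 0 0 0 1 -1"

```text
t: 15.0
tcp_pos: [0.5817, 0.0884, 0.0621]
tool_rot: [0.386, 0.922, 0.001, -0.0]
force: [1.2, 4.6, 4.5]
finger_gap: 0.13
gripper_force: 78.8
```

```bash
python3 go.py 582 87.9 63 189.43
```

```text
t 15.0 tcp [581.7  88.4  62.1] d_tool mm [-0.6 -0.2 -0.9] rot deg [ 9.000e-02 -4.000e-02 -5.488e+01] d if rotated first [-0.2 -0.6 -0.9] F [1.2 4.6 4.5] [ 0.9  -0.21  0.2 ] gap 0.13
```

Emit:
drive_tool --pt "0 0 0 0 0 1 -1"

```text
t: 15.1
tcp_pos: [0.5817, 0.0884, 0.0621]
tool_rot: [0.394, 0.919, 0.001, -0.0]
force: [1.0, 5.0, 4.4]
finger_gap: 0.125
gripper_force: 78.8
```

```bash
python3 go.py 582 87.9 63 189.43
```

```text
t 15.1 tcp [581.7  88.4  62.1] d_tool mm [-0.6 -0.2 -0.9] rot deg [ 9.000e-02 -3.000e-02 -5.588e+01] d if rotated first [-0.2 -0.6 -0.9] F [1.  5.  4.4] [ 0.92 -0.27  0.2 ] gap 0.125
```

Emit:
drive_tool --pt "0 0 0 0 0 1 -1"

```text
t: 15.2
tcp_pos: [0.5817, 0.0885, 0.0621]
tool_rot: [0.402, 0.916, 0.001, -0.0]
force: [1.1, 5.2, 4.8]
finger_gap: 0.131
gripper_force: 78.8
```

```bash
python3 go.py 582 87.9 63 189.43
```

```text
t 15.2 tcp [581.7  88.5  62.1] d_tool mm [-0.6 -0.2 -0.9] rot deg [ 9.000e-02 -3.000e-02 -5.687e+01] d if rotated first [-0.2 -0.6 -0.9] F [1.1 5.2 4.8] [ 0.95 -0.24  0.23] gap 0.131
```

Emit:
drive_tool --pt "0 0 0 0 0 1 -1"

```text
t: 15.3
tcp_pos: [0.5818, 0.0885, 0.0621]
tool_rot: [0.41, 0.912, 0.001, -0.0]
force: [2.0, 6.2, 5.0]
finger_gap: 0.126
gripper_force: 78.8
```

```bash
python3 go.py 582 87.9 63 189.43
```

```text
t 15.3 tcp [581.8  88.5  62.1] d_tool mm [-0.6 -0.2 -0.9] rot deg [ 1.000e-01 -3.000e-02 -5.788e+01] d if rotated first [-0.1 -0.6 -0.9] F [2.  6.2 5. ] [ 0.99 -0.2   0.24] gap 0.126
```

Emit:
drive_tool --pt "0 0 0 0 0 1 -1"

```text
t: 15.4
tcp_pos: [0.5818, 0.0885, 0.0621]
tool_rot: [0.418, 0.908, 0.001, -0.0]
force: [1.0, 5.6, 4.7]
finger_gap: 0.128
gripper_force: 78.8
```

```bash
python3 go.py 582 87.9 63 189.43
```

```text
t 15.4 tcp [581.8  88.5  62.1] d_tool mm [-0.6 -0.2 -0.9] rot deg [ 1.000e-01 -3.000e-02 -5.887e+01] d if rotated first [-0.1 -0.6 -0.9] F [1.  5.6 4.7] [ 0.92 -0.31  0.22] gap 0.128
```

Emit:
drive_tool --pt "0 0 0 0 0 1 -1"

```text
t: 15.5
tcp_pos: [0.5818, 0.0885, 0.0621]
tool_rot: [0.426, 0.905, 0.001, -0.0]
force: [0.8, 5.8, 5.2]
finger_gap: 0.126
gripper_force: 78.8
```

```bash
python3 go.py 582 87.9 63 189.43
```

```text
t 15.5 tcp [581.8  88.5  62.1] d_tool mm [-0.6 -0.2 -0.9] rot deg [ 1.000e-01 -3.000e-02 -5.987e+01] d if rotated first [-0.1 -0.6 -0.9] F [0.8 5.8 5.2] [ 0.94 -0.27  0.27] gap 0.126
```

Emit:
drive_tool --pt "0 0 0 0 0 1 -1"

```text
t: 15.6
tcp_pos: [0.5818, 0.0885, 0.0621]
tool_rot: [0.434, 0.901, 0.001, -0.0]
force: [0.6, 5.7, 5.4]
finger_gap: 0.125
gripper_force: 78.8
```

```bash
python3 go.py 582 87.9 63 189.43
```

```text
t 15.6 tcp [581.8  88.5  62.1] d_tool mm [-0.6 -0.3 -0.9] rot deg [ 1.000e-01 -3.000e-02 -6.087e+01] d if rotated first [-0.1 -0.6 -0.9] F [0.6 5.7 5.4] [ 0.96 -0.24  0.25] gap 0.125
```

Emit:
drive_tool --pt "0 0 0 0 0 1 -1"

```text
t: 15.7
tcp_pos: [0.5819, 0.0885, 0.0621]
tool_rot: [0.442, 0.897, 0.001, -0.0]
force: [1.9, 6.0, 4.7]
finger_gap: 0.127
gripper_force: 78.8
```

```bash
python3 go.py 582 87.9 63 189.43
```

```text
t 15.7 tcp [581.9  88.5  62.1] d_tool mm [-0.6 -0.3 -0.9] rot deg [ 1.000e-01 -2.000e-02 -6.187e+01] d if rotated first [-0.  -0.6 -0.9] F [1.9 6.  4.7] [ 1.02 -0.28  0.31] gap 0.127
```

Emit:
drive_tool --pt "0 0 0 0 0 1 -1"

```text
t: 15.8
tcp_pos: [0.5819, 0.0885, 0.0621]
tool_rot: [0.45, 0.893, 0.001, -0.0]
force: [1.1, 5.3, 5.2]
finger_gap: 0.127
gripper_force: 78.8
```

```bash
python3 go.py 582 87.9 63 189.43
```

```text
t 15.8 tcp [581.9  88.5  62.1] d_tool mm [-0.6 -0.3 -0.9] rot deg [ 1.000e-01 -2.000e-02 -6.286e+01] d if rotated first [-0.  -0.7 -0.9] F [1.1 5.3 5.2] [ 1.03 -0.31  0.32] gap 0.127
```

Emit:
drive_tool --pt "0 0 0 0 0 0 -1"

```text
t: 15.9
tcp_pos: [0.5819, 0.0886, 0.0621]
tool_rot: [0.45, 0.893, 0.001, -0.0]
force: [1.2, 5.5, 4.4]
finger_gap: 0.129
gripper_force: 78.8
```

```bash
python3 go.py 582 87.9 63 189.43
```

```text
t 15.9 tcp [581.9  88.6  62.1] d_tool mm [-0.6 -0.3 -0.9] rot deg [ 1.100e-01 -2.000e-02 -6.286e+01] d if rotated first [-0.  -0.7 -0.9] F [1.2 5.5 4.4] [ 0.92 -0.28  0.21] gap 0.129
```

Emit:
drive_tool --pt "0 0 0 0 0 1 -1" --pt "0 0 0 0 0 1 -1"

```text
t: 16.1
tcp_pos: [0.582, 0.0886, 0.0621]
tool_rot: [0.465, 0.885, 0.001, -0.0]
force: [1.3, 5.9, 5.1]
finger_gap: 0.132
gripper_force: 78.8
```

```bash
python3 go.py 582 87.9 63 189.43
```

```text
t 16.1 tcp [582.   88.6  62.1] d_tool mm [-0.6 -0.4 -0.9] rot deg [ 1.100e-01 -1.000e-02 -6.485e+01] d if rotated first [ 0.1 -0.7 -0.9] F [1.3 5.9 5.1] [ 0.96 -0.3   0.3 ] gap 0.132
```

Emit:
drive_tool --pt "0 0 0 0 0 1 -1"

```text
t: 16.2
tcp_pos: [0.5819, 0.0886, 0.0621]
tool_rot: [0.473, 0.881, 0.001, -0.0]
force: [2.3, 5.7, 4.1]
finger_gap: 0.126
gripper_force: 78.8
```

```bash
python3 go.py 582 87.9 63 189.43
```

```text
t 16.2 tcp [581.9  88.6  62.1] d_tool mm [-0.6 -0.3 -0.9] rot deg [ 1.100e-01 -2.000e-02 -6.585e+01] d if rotated first [ 0.1 -0.7 -0.9] F [2.3 5.7 4.1] [ 1.03 -0.25  0.35] gap 0.126
```

Emit:
drive_tool --pt "0 0 0 0 0 1 -1"

```text
t: 16.3
tcp_pos: [0.582, 0.0886, 0.0621]
tool_rot: [0.48, 0.877, 0.001, -0.0]
force: [1.0, 6.0, 5.0]
finger_gap: 0.131
gripper_force: 78.8
```

```bash
python3 go.py 582 87.9 63 189.43
```

```text
t 16.3 tcp [582.   88.6  62.1] d_tool mm [-0.5 -0.4 -0.9] rot deg [ 1.100e-01 -1.000e-02 -6.684e+01] d if rotated first [ 0.1 -0.7 -0.9] F [1. 6. 5.] [ 1.   -0.32  0.31] gap 0.131
```

Emit:
drive_tool --pt "0 0 0 0 0 1 -1"

```text
t: 16.4
tcp_pos: [0.582, 0.0886, 0.0621]
tool_rot: [0.488, 0.873, 0.001, -0.0]
force: [2.6, 6.6, 4.7]
finger_gap: 0.126
gripper_force: 78.8
```

```bash
python3 go.py 582 87.9 63 189.43
```

```text
t 16.4 tcp [582.   88.6  62.1] d_tool mm [-0.6 -0.4 -0.9] rot deg [ 1.100e-01 -1.000e-02 -6.783e+01] d if rotated first [ 0.1 -0.7 -0.9] F [2.6 6.6 4.7] [ 0.98 -0.27  0.45] gap 0.126
```

Emit:
drive_tool --pt "0 0 0 0 0 0 -1"

```text
t: 16.5
tcp_pos: [0.582, 0.0886, 0.0621]
tool_rot: [0.488, 0.873, 0.001, -0.0]
force: [0.2, 5.9, 5.2]
finger_gap: 0.129
gripper_force: 78.8
```

```bash
python3 go.py 582 87.9 63 189.43
```

```text
t 16.5 tcp [582.   88.6  62.1] d_tool mm [-0.6 -0.4 -0.9] rot deg [ 1.100e-01 -1.000e-02 -6.783e+01] d if rotated first [ 0.1 -0.7 -0.9] F [0.2 5.9 5.2] [ 1.02 -0.35  0.29] gap 0.129
```

Emit:
drive_tool --pt "0 0 0 0 0 0 -1"

```text
t: 16.6
tcp_pos: [0.582, 0.0886, 0.0621]
tool_rot: [0.488, 0.873, 0.001, -0.0]
force: [1.5, 6.3, 4.5]
finger_gap: 0.126
gripper_force: 78.8
```

```bash
python3 go.py 582 87.9 63 189.43
```

```text
t 16.6 tcp [582.   88.6  62.1] d_tool mm [-0.6 -0.4 -0.9] rot deg [ 1.100e-01 -1.000e-02 -6.783e+01] d if rotated first [ 0.1 -0.7 -0.9] F [1.5 6.3 4.5] [ 1.04 -0.33  0.28] gap 0.126
```

Emit:
drive_tool --pt "0 0 0 0 0 1 -1"

```text
t: 16.7
tcp_pos: [0.5821, 0.0886, 0.0621]
tool_rot: [0.495, 0.869, 0.001, -0.0]
force: [1.9, 5.7, 4.2]
finger_gap: 0.126
gripper_force: 78.8
```

```bash
python3 go.py 582 87.9 63 189.43
```

```text
t 16.7 tcp [582.1  88.6  62.1] d_tool mm [-0.6 -0.4 -0.9] rot deg [  0.11  -0.   -68.82] d if rotated first [ 0.2 -0.7 -0.9] F [1.9 5.7 4.2] [ 1.01 -0.33  0.36] gap 0.126
```

Emit:
drive_tool --pt "0 0 0 0 0 0 -1" --pt "0 0 0 0 0 0 -1" --pt "0 0 0 0 0 0 -1"

```text
t: 17.0
tcp_pos: [0.5821, 0.0886, 0.0621]
tool_rot: [0.495, 0.869, 0.001, -0.0]
force: [1.8, 6.4, 4.8]
finger_gap: 0.128
gripper_force: 78.8
```

```bash
python3 go.py 582 87.9 63 189.43
```

```text
t 17.0 tcp [582.1  88.6  62.1] d_tool mm [-0.5 -0.4 -0.9] rot deg [ 1.200e-01 -1.000e-02 -6.883e+01] d if rotated first [ 0.2 -0.6 -0.9] F [1.8 6.4 4.8] [ 0.97 -0.26  0.26] gap 0.128
```

Emit:
drive_tool --pt "0 0 0 0 0 1.5 -1" --pt "0 0 0 0 0 0 -1" --pt "0 0 0 0 0 0 -1"

```text
t: 17.3
tcp_pos: [0.5821, 0.0886, 0.0621]
tool_rot: [0.507, 0.862, 0.001, -0.0]
force: [1.8, 6.2, 4.1]
finger_gap: 0.128
gripper_force: 78.7
```

```bash
python3 go.py 582 87.9 63 189.43
```

```text
t 17.3 tcp [582.1  88.6  62.1] d_tool mm [-0.6 -0.4 -0.9] rot deg [ 1.200e-01 -1.000e-02 -7.033e+01] d if rotated first [ 0.2 -0.7 -0.9] F [1.8 6.2 4.1] [ 1.04 -0.34  0.25] gap 0.128
```

Emit:
drive_tool --pt "0 0 0 0 0 0 0" --pt "0 0 0 0 0 0 0" --pt "0 0 0 0 0 0 0" --pt "0 0 0 0 0 0 0" --pt "0 0 -0.01 0 0 0 0" --pt "0 0 -0.03 0 0 0 0" --pt "0 0 -0.04 0 0 0 0" --pt "0 0 -0.04 0 0 0 0" --pt "0 0 0 0 0 0 0"

```text
t: 18.2
tcp_pos: [0.5852, 0.0873, 0.1883]
tool_rot: [0.507, 0.862, 0.003, 0.005]
force: [0.7, 0.5, -0.3]
finger_gap: 0.501
gripper_force: 0.0
```

```bash
python3 go.py 582 87.9 63 189.43;python3 rel.py side8 side 593 10; python3 - <<'E'
from m import *
fn="side8"
print("wing",seg(fn,.582,.088,.055,.09,.05)); print("pull",seg(fn,.594,.014,.055,.09,.08))
cv2.imwrite('pics/s8.png',cv2.resize(cl(fn)[0][180:290,190:350],(800,550),interpolation=3)[...,::-1])
E
```

```text
t 18.2 tcp [585.2  87.3 188.3] d_tool mm [  2.8  -3.7 125.2] rot deg [  0.28   0.61 -70.3 ] d if rotated first [  3.1   1.1 125.3] F [ 0.7  0.5 -0.3] [0.01 0.08 0.1 ] gap 0.501
t 18.25 stile (2534, np.float64(0.0402), ([587.1, 53.0], 173.3, 141.9, np.float32(9.79)))
rail (1820, np.float64(0.0404), ([588.2, 43.5], 173.6, 124.7, np.float32(10.83))) rel xy -1.1583909901453824 -44.81582455242736
wing (133, 0.0785, ([581.9, 87.2], 12.0, 47.8, np.float32(121.01)))
pull (319, 0.0783, ([591.7, 12.5], 99.1, 18.3, np.float32(12.16)))
```

View pics/s8.png

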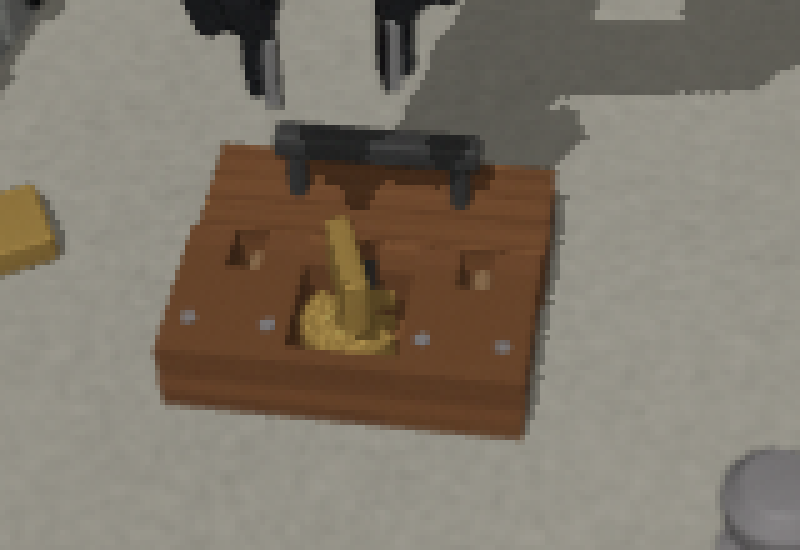

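The crop shows the wing turned (348,260) and both dowels in their notches, but the rail looks slightly skewed against the stile. I'll move the arm clear and measure from the top.

```bash
python3 go.py 420 270 260 119.1
```

```text
t 18.25 tcp [583.4  87.3 185.6] d_tool mm [238.9 -53.4 -75.3] rot deg [0.3  0.17 0.02] d if rotated first [239.1 -53.9 -74.4] F [-0.1 -0.  -0.1] [-0.03  0.03  0.01] gap 0.5
```

Emit:
drive_tool --pt "0.03 -0.0067 -0.01 0 0 0 0" --pt "0.035 -0.0078 -0.01 0 0 0 0" --pt "0.035 -0.0078 -0.01 0 0 0 0" --pt "0.035 -0.0078 -0.01 0 0 0 0" --pt "0.035 -0.0078 -0.01 0 0 0 0" --pt "0.035 -0.0078 -0.01 0 0 0 0" --pt "0.034 -0.0077 -0.014 0 0 0 0" --pt "0 0 0 0 0 0 0"

```text
t: 19.05
tcp_pos: [0.4151, 0.2724, 0.2567]
tool_rot: [0.505, 0.863, -0.0, -0.002]
force: [0.2, -0.1, -0.7]
finger_gap: 0.503
gripper_force: 0.0
```

```bash
python3 rel.py top9 top 593 10; python3 - <<'E'
from m import *
fn="top9"
print("wing",seg(fn,.582,.088,.055,.09,.05)); print("pull",seg(fn,.594,.014,.055,.09,.08))
im,P=cl(fn)
a=cv2.resize(im[140:250,190:320],(709,600),interpolation=cv2.INTER_CUBIC);cv2.imwrite("pics/t9.png",a[...,::-1])
E
```

```text
t 19.1 stile (3479, np.float64(0.0406), ([586.9, 52.9], 172.0, 141.3, np.float32(9.16)))
rail (2689, np.float64(0.0406), ([588.0, 44.2], 171.6, 123.2, np.float32(9.89))) rel xy -1.2409985365015421 -44.092515494496354
wing (139, 0.0798, ([582.1, 87.4], 12.1, 45.1, np.float32(120.31)))
pull (286, 0.0803, ([592.5, 12.9], 99.8, 13.9, np.float32(10.03)))
```

View pics/t9.png

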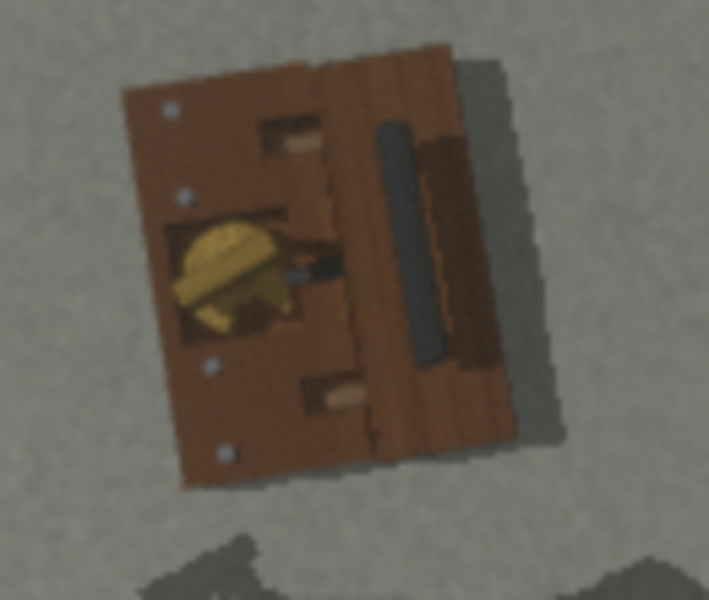

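The top crop shows the faces closed along the joint line, from (315,65) to (375,455), both dowels in their notches and the wing turned to (228,270). The measurements are within limits:

| Quantity | Measured | Limit |
|---|---|---|
| Gap | about 0.5 mm | 1.5 mm |
| Skew | 0.01 rad | 0.025 rad |
| Off centre | about 2 mm | 4 mm |
| Cam turned from open | about 1.2 rad | over 0.5 rad |
| Torque at the wing | about 0.38 N m | about 0.4 wanted, 0.5 too much |

The arm is clear, so I'm handing in.

```bash
python3 -c "
from station import manip
print(manip.sign_off())"
```

```text
the job is handed in; nothing more can be done
None
```

I pushed the rail up to the stile, turned the cam clockwise to about 0.38 N m with the faces closed to about 0.5 mm, and handed the job in; no verdict came back, and the stud pull (about 28 N) is inferred from wrist torque.

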